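# Close the detector box and hold its sealing strip under the flap

## Task

Close up the detector box: slide its cover fully shut over the sensor compartment, then pick up the loose sealing strip, lay it centred on the box and tuck its front edge (the one farther from its grip) under the lapping flap, right home against the stop, without lifting the flap. Finish while still holding the strip there, pressed firmly down flat on the box, and leave the small things lying around where they are.

Things in the scene. Friction and masses are not known exactly. Their poses are not given: they have to be found in the camera images.
- detector_box: Grey low metal box fixed to the table, 120 mm wide (y), from x = -165 mm (tail, brass sockets) to +170 mm (flap end); origin on the table at mid-width. x points towards the flap: the strip is tucked and the cover shuts that way; z up. Sensor compartment open from x = 5 to 70 mm, then a flat ledge to the stop at x = 150. Deck, ledge and cover top are flush, z = 45 mm.
- cover (a joint): Slide of the cover, a flat steel plate 135 x 90 x 6 mm set flush in the deck. Value in m: 0 is fully shut (against its end stop, plate from box x = -65 to +70 mm), larger is farther open, towards the tail, up to 0.082. It stays where it is left; sliding takes about 3 N.
- cover_grip (a point): Centre of the top of the cover's upright black grip, 14 mm thick (along the slide, box x), 36 mm wide (box y), standing 30 mm above the deck (top at z = 75 mm). With the cover shut it lies at box x = -48 mm.
- flap_edge (a point): Middle of the flap's free edge, on its underside: box x = 115 mm, z = 52 mm. The flap is a light level steel plate, 45 mm long, 100 mm wide, 3 mm thick, over the end of the ledge, 7 mm above it, its free edge towards the tail.
- stop_block: Fixed block under the hinge of the flap, 20 mm long (x), 104 mm wide, 6 mm high on the deck. Origin at the foot of its front face, the stop for the strip, at box x = 150 mm, z = 45 mm; axes as the box. The flap laps 35 mm over a strip that is home.
- flap (a joint): Hinge of the flap, rad: 0 lying down (at rest), grows as its free edge is lifted. It falls back by itself under its weight and a weak spring; 0.3 N lifts it.
- strip: Loose sealing strip, about 150 g, lying flat on the table: steel plate 115 mm long (x), 80 mm wide (y), 4 mm thick, with an upright black grip on top, 14 mm thick (x), 36 mm wide (y), from 4 to 34 mm above the plate's underside. Origin on the underside, straight below the grip; the plate reaches from x = -30 mm to the front edge at x = +85 mm. z is up.
- strip_front (a point): Middle of the strip's front edge, on its underside (strip x = +85 mm). This edge goes under the flap.
- dropper: Bystander: amber bottle, 40 mm diameter, 85 mm high, standing. Origin under its middle.
- lens_tube: Bystander: short bare aluminium tube, 36 mm diameter, 40 mm high, standing. Origin under its middle.
- hex_driver: Bystander: screwdriver 160 mm long, lying along its x.
- post_base: Bystander: steel post, 60 mm high, 13 mm diameter, on a round foot of 32 mm. Origin under its middle.
Not all that is in view belongs to the job. Several things have the shape of the strip; the one meant has the colours described above.

How it is judged (in metres and radians):
On the way, in this order (a step that is already met when the one before it is completed fails the run):
1. the cover is slid fully shut (value of joint cover below 0.004 m), for 0.2 s.
2. the strip's front edge is under the flap, the flap still down (x of strip_front in the frame of detector_box between 0.122 and 0.156 m and y of strip_front in the frame of detector_box between -0.03 and 0.03 m and z of strip_front in the frame of detector_box between 0.041 and 0.05 m and value of joint flap below 0.15 rad), for 0.1 s.
At the end, for the whole second after the job is handed in: Cover shut (4 mm); strip front edge under the flap within 8 mm of the stop, centred within 12 mm, square within 0.12 rad, flat (0.04 rad, front edge 3 mm); flap down (under 0.05 rad); strip still, fingers on it, pressed on the box with over 5 N through the last second (value of joint cover below 0.004 m and x of strip_front in the frame of detector_box between 0.142 and 0.156 m and y of strip_front in the frame of detector_box between -0.012 and 0.012 m and z of strip_front in the frame of detector_box between 0.041 and 0.048 m and angle between the x axis of strip and the x axis of detector_box, either way round below 0.12 rad and angle between strip's own z axis and vertical below 0.04 rad and value of joint flap below 0.05 rad and contact force between strip and detector_box above 5 N and contact force between the fingers and strip above 1.5 N and linear speed of strip below 0.02 m/s); the arm keeps its last pose, push and grip.
It fails at once if the flap is lifted (by more than 0.15 rad, 7 mm at its free edge) (value of joint flap above 0.15 rad).
It fails at once if the dropper bottle is pushed away or knocked over (distance of dropper from where it was at the start of the episode above 0.03 m or angle between dropper's own z axis and vertical above 0.4 rad).
It fails at once if the lens tube is pushed away or knocked over (distance of lens_tube from where it was at the start of the episode above 0.03 m or angle between lens_tube's own z axis and vertical above 0.4 rad).
It fails at once if the screwdriver is pushed away or knocked over (distance of hex_driver from where it was at the start of the episode above 0.03 m).
It fails at once if the post is pushed away or knocked over (distance of post_base from where it was at the start of the episode above 0.03 m or angle between post_base's own z axis and vertical above 0.4 rad).
It also fails if it takes over 51 s, if anything falls off the work surface, if the arm or the gripper's body presses on something with over 40 N, if the wrist force passes 120 N, or if a joint passes its speed limit or range.

## Robot

A 6-joint arm with a two-finger parallel gripper is mounted at the origin on the work surface. World frame = base frame: x ahead of the robot, y to its left, z up, the work surface at z = 0. Lengths are in m, angles in degrees, forces in N, time in s.
With the tool pointing down it reaches from about 0.425 to 0.95 m from the base axis. Payload 3.5 kg.
Tool frame: the origin (TCP) lies at the very end of the fingers, on their centre line; the grasp point (between the pads) lies 19 mm behind it; y points along the fingers, z is the direction in which the jaws open and shut, and the axes are right-handed (so a half turn about y gives the same grasp; the last joint's range is limited). The gripper opens to 85 mm and grips with 20 to 120 N. Pads are 22 mm wide; open, the fingers measure 114 mm over their backs; the gripper's body (76 mm by 85 mm) begins 54 mm behind the grasp point. The pads swing forward as they close: fully open they stand 13 mm farther back than shut.
Start: joints at [-80.672, 16.404, 90.338, -0, 73.258, -8.594], TCP at [0.208, -0.642, 0.231] pointing down, gripper open.
Joint ranges: [-158.93, 158.93], [-51.34, 127.21], [12.03, 142.37], [-87.48, 267.48], [13.55, 161.25], [-162.69, 162.69]. Speed limits (degrees/s): [159.86, 159.86, 180, 180, 180, 180].

## Interface

Orientations are given as a 3x3 rotation matrix whose columns are the frame's x, y, z axes.
In Python, from cell import readout, optics, workorder, models gives the robot as it stands. The module is installed in compiled form; this text tells all that it offers.
- The arm moves only by the tool drive_tool, never from a script. Its argument "plan" is a list of rows, each a list of 7 numbers: the turn, a rotation vector about the world's x, y, z in rad, then the shift along the world's x, y, z in cm, then the opening, from -1 (shut) to 1 (fully open). In form: [[ax, ay, az, x, y, z, gripper], ...]. A call has 1 to 12 rows; each row shifts and turns the commanded pose from where the row before left it; what a row does not reach is not made up. A row lasts 1/12 s, in which the tool goes at most 41.7 mm and 7.16 degrees, less where a joint would pass 70% of its speed; a pose out of reach is approached as far as the arm can. A call with a gripper value outside its range is refused whole. The fingers move at their own pace and stop on an object; "newtons" is the grip in N (left out, the last holds). Time passes only in rows, so rows that do not move let the fingers close. It gives the time, the measured TCP pose, the force and the opening at its end, in the units of the state.
- readout.state(): the state, without advancing time (a new reading comes with each control period).
- optics.read_camera(name): name is "scene" or "top" or "wrist"; returns the picture (480x640x3 uint8, blue, green, red); there is no depth.
- optics.camera_model(name): a dict with "fx", "fy", "cx", "cy" (pixels), "R" (3x3) and "t" (3): a world point X has camera coordinates R X + t; the wrist camera has in their place "hand_eye" (4x4, takes a point from camera to tool coordinates, whose origin is the TCP and whose axes are the tool frame's). Camera axes: x right, y down, z forward; pixel columns grow to the right and rows downward; lengths in m; the calibration is good to about 2 mm. A picture is of the moment at which its call begins: read the wrist's pose just before it. camera_model takes no time and is no camera call.
- workorder.sign_off(): hands the job in, once; it reports no verdict.
Trained networks look in the newest picture that a camera, given by its name, has taken for a name from the list of things; names that differ only in an ending like _2 or _b are one class to them, and where a whole thing is asked for, a point or a joint stands for the part that bears it (a point fixed in the world has none). Each returns a list of dicts, best first, with "p" (0 to 1); they miss things now and then, are a little off and sometimes report something else, mostly with a low value. They report only what shows in the picture. A call takes as long as a camera call. They do not tell look-alikes from the thing itself.
- models.recognise(camera, label): "xyz" ([x, y, z] in m, in the coordinates of the camera as it stood for that picture, good to about 4 mm: the middle of the surface that is visible of it).
- models.outline_of(camera, label): "mask" (480x640 bool, what is visible of it).
The state is a dict: "t": time; "joint_positions": joint angles; "joint_velocities": joint speeds; "effort": joint torques, N m; "position": TCP position; "tcp_rot": TCP orientation; "ft_force": force on the tool from outside, world axes, zero at the start; "moment": the same for the moment, N m; "grip_width": opening from 0.0 (shut) to 1.0 (fully open).
Only numpy, scipy, OpenCV 4.12 (cv2) and the standard library are available. Lean on these libraries where they do the work, as an engineer would, in place of code of your own. Each camera call takes 0.05 s, during which the arm holds its last target.

## Working session

There is one attempt and no reset: what is moved stays moved. The work goes in short steps, Python scripts to look and compute and a tool call to move; the robot and the scene stay as the last step left them, time stands still between calls to the robot, and variables do not carry over. Pictures are saved under pics/ and viewed, and the job is handed in when it is done.

Besides the shell and the picture viewer there is one more tool, called by a JSON object that holds its "api" and its "payload". drive_tool: Moves the arm, as the interface text tells. Its arguments: {"type":"object","properties":{"plan":{"type":"array"},"newtons":{"type":"number"}},"required":["plan"]}

```bash
mkdir -p pics; ls; python3 - <<'E'
from cell import readout, optics
import cv2
s=readout.state()
for k,v in s.items(): print(k,v)
for c in ["scene","top","wrist"]:
    im=optics.read_camera(c); cv2.imwrite(f"pics/{c}0.png",im)
    print(c,optics.camera_model(c))
E
```

```text
pics
t 0.0
joint_positions [-8.06729932e+01  1.64542104e+01  9.04250065e+01  1.24035886e-04
  7.32585964e+01 -8.59401498e+00]
joint_velocities [ 0.01509051 -0.00979181  0.08948072 -0.08026398 -0.03124956 -0.00180229]
effort [-1.70406012e-03 -4.05988204e+01 -2.92626840e+01 -1.69012660e-04
  5.81251545e-03  1.64331865e-06]
position [ 0.20762352 -0.64156701  0.22991745]
tcp_rot [[-9.51481834e-01 -3.87777637e-04  3.07704680e-01]
 [-3.07704712e-01  2.37382939e-03 -9.51478941e-01]
 [-3.61476159e-04 -9.99997107e-01 -2.37797655e-03]]
ft_force [-0.30901194  0.90059174 -0.02174966]
moment [ 0.02630851 -0.04698409 -0.0055167 ]
grip_width 1.0017552600169635
scene {'fx': 476.46831004888793, 'fy': 476.46831004888793, 'cx': 328.2434705783298, 'cy': 245.4569603756335, 'R': array([[-0.0728039 ,  0.99732727,  0.00615736],
       [ 0.52323148,  0.04344984, -0.85108221],
       [-0.84907503, -0.05874039, -0.52499634]]), 't': array([ 0.10892011, -0.22149127,  1.38636187])}
top {'fx': 512.5445335578885, 'fy': 512.5445335578885, 'cx': 322.01924053737736, 'cy': 236.04068987528257, 'R': array([[ 0.00127428, -0.99976173,  0.02179135],
       [-0.9953929 , -0.00335728, -0.09582121],
       [ 0.09587154, -0.02156886, -0.99516   ]]), 't': array([-0.06747429,  0.57064335,  1.04354124])}
wrist {'fx': 375.9979455664414, 'fy': 375.9979455664414, 'cx': 309.02970427375755, 'cy': 247.97856849810387, 'hand_eye': array([[ 6.03871120e-04,  9.58492542e-01,  2.85116961e-01,
        -7.33928131e-02],
       [-2.11092801e-04, -2.85116885e-01,  9.58492732e-01,
        -1.42042709e-01],
       [ 9.99999795e-01, -6.38992218e-04,  3.01570230e-05,
        -5.44297561e-04],
       [ 0.00000000e+00,  0.00000000e+00,  0.00000000e+00,
         1.00000000e+00]])}
```

View pics/top0.png

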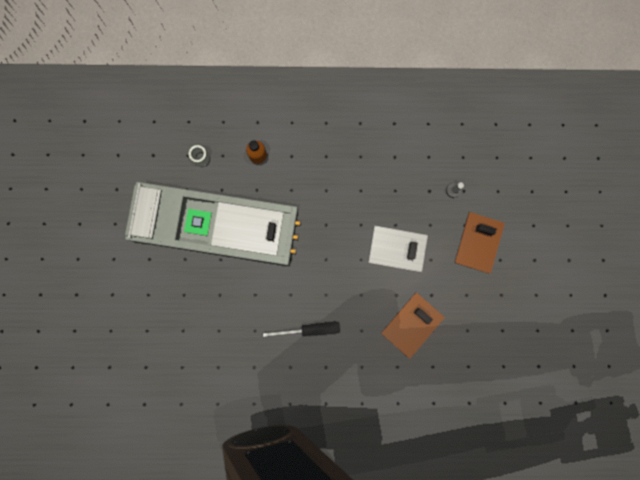

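View pics/scene0.png

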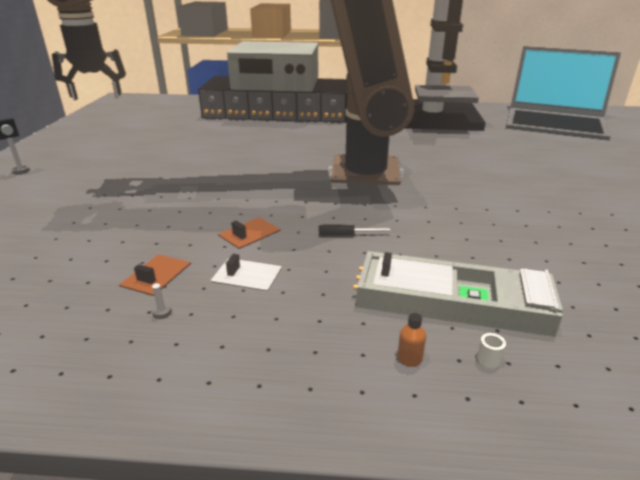

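View pics/wrist0.png

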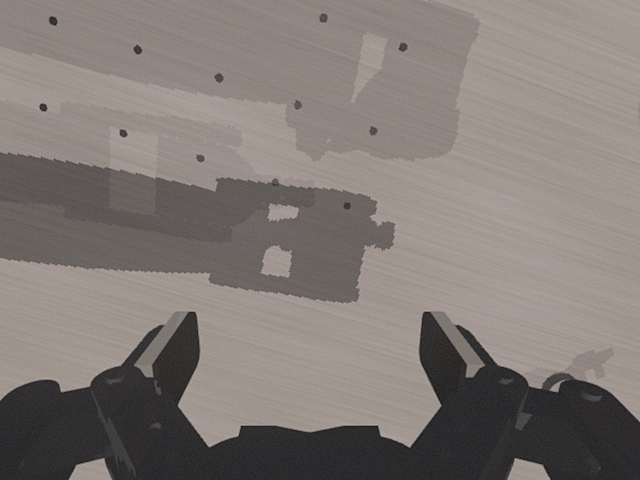

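Top view: the box runs along world +y, with the flap at the left (~145,210) and the cover grip at (271,231). The white strip is at (398,249) with its grip at (412,251). The two orange plates are decoys. I'll measure these from the top image.

```bash
cat > h.py <<'E'
import numpy as np, cv2
from cell import readout, optics, models
def ray(cam,uv,z):
    m=optics.camera_model(cam); 
    d=np.array([(uv[0]-m['cx'])/m['fx'],(uv[1]-m['cy'])/m['fy'],1.])
    R=m['R'];c=-R.T@m['t'];w=R.T@d
    return c+w*(z-c[2])/w[2]
def proj(cam,X):
    m=optics.camera_model(cam);p=m['R']@np.asarray(X,float)+m['t']
    return np.array([m['fx']*p[0]/p[2]+m['cx'],m['fy']*p[1]/p[2]+m['cy']])
E
python3 - <<'E'
from h import *
im=cv2.imread('pics/top0.png')
c=im[165:290,110:450]
cv2.imwrite('pics/topc.png',cv2.resize(c,None,fx=2.35,fy=2.35,interpolation=cv2.INTER_CUBIC))
optics.read_camera('top')
for l in ['detector_box','cover_grip','cover','strip','dropper','lens_tube','hex_driver','post_base','flap']:
    r=models.recognise('top',l); m=optics.camera_model('top')
    print(l,[(np.round(m['R'].T@(np.array(q['xyz'])-m['t']),4).tolist(),round(q['p'],2)) for q in r[:4]])
for l,z in [('detector_box',.045),('strip',.004)]:
    for q in models.outline_of('top',l)[:3]:
        mk=q['mask'].astype('uint8'); 
        rr=cv2.minAreaRect(np.argwhere(mk)[:,::-1].astype(np.float32)); b=cv2.boxPoints(rr)
        print(l,q['p'],b.round(1).tolist(),[ray('top',p,z).round(4).tolist() for p in b])
E
```

```text
detector_box [([0.5911, 0.1329, 0.042], 0.98)]
cover_grip [([0.5803, 0.0802, 0.042], 0.59), ([0.6131, 0.2921, 0.0545], 0.25)]
cover [([0.5811, 0.0842, 0.0449], 0.91)]
strip [([0.3822, -0.2593, 0.0039], 0.81), ([0.5443, -0.2326, 0.0037], 0.77), ([0.5579, -0.4077, 0.0026], 0.61)]
dropper [([0.7392, 0.0657, 0.0573], 0.64)]
lens_tube []
hex_driver [([0.3748, -0.0572, 0.0228], 0.82)]
post_base [([0.6673, -0.3501, 0.0081], 0.55)]
flap [([0.615, 0.294, 0.0552], 0.97)]
detector_box 0.57 [[126.5, 240.5], [135.60000610351562, 181.3000030517578], [301.8999938964844, 206.89999389648438], [292.79998779296875, 266.1000061035156]] [[0.5588, 0.3331, 0.045], [0.6813, 0.319, 0.045], [0.6295, -0.0242, 0.045], [0.5074, -0.0062, 0.045]]
detector_box 0.15 [[247.0, 140.0], [266.0, 140.0], [266.0, 163.0], [247.0, 163.0]] [[0.7702, 0.0912, 0.045], [0.7705, 0.0516, 0.045], [0.7215, 0.051, 0.045], [0.7213, 0.0905, 0.045]]
strip 0.93 [[368.0, 263.20001220703125], [374.70001220703125, 225.6999969482422], [428.3999938964844, 235.3000030517578], [421.70001220703125, 272.79998779296875]] [[0.5152, -0.1647, 0.004], [0.5958, -0.1797, 0.004], [0.5755, -0.2952, 0.004], [0.495, -0.2793, 0.004]]
strip 0.9 [[454.0, 263.6000061035156], [469.0, 210.89999389648438], [505.79998779296875, 221.39999389648438], [490.70001220703125, 274.1000061035156]] [[0.5149, -0.3491, 0.004], [0.6289, -0.3845, 0.004], [0.6063, -0.4638, 0.004], [0.4927, -0.4276, 0.004]]
strip 0.71 [[380.1000061035156, 332.8999938964844], [415.70001220703125, 291.79998779296875], [445.5, 317.70001220703125], [409.8999938964844, 358.79998779296875]] [[0.3686, -0.1892, 0.004], [0.4548, -0.2659, 0.004], [0.4004, -0.3285, 0.004], [0.3151, -0.2514, 0.004]]
```

View pics/topc.png

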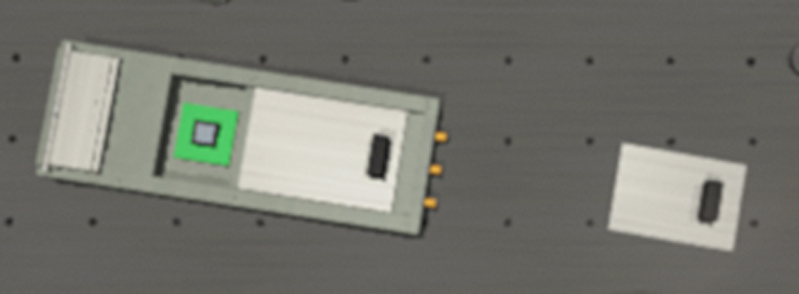

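```bash
python3 - <<'E'
from h import *
from scipy.optimize import least_squares
px=lambda u,v:(110+u/2.35,165+v/2.35)
# box: (model xyz, crop px)
B=[((.170,.06,.045),(64,42)),((-.165,-.06,.045),(421,234)),((-.165,.06,.045),(440,97)),
   ((.005,.045,.045),(0,0)),]
B=B[:3]+[((.170,-.06,.045),(37,174))]
# y_box = z x x : x->+y world, y-> -x world ; so image up(+x world) is -y_box
B=[((m[0],-m[1],m[2]),p) for m,p in B]
def T(p,m): c,s=np.cos(p[2]),np.sin(p[2]); return np.array([p[0]+c*m[0]-s*m[1],p[1]+s*m[0]+c*m[1],m[2]])
def fit(B):
    f=lambda p:np.concatenate([proj('top',T(p,m))-np.array(px(*q)) for m,q in B])
    r=least_squares(f,[.58,.15,1.42]); return r.x,r.fun
p,e=fit(B); print('box',p,np.degrees(p[2]),e.round(2))
S=[((-.03,-.04,.004),(747,164)),((-.03,.04,.004),(734,250)),((.085,-.04,.004),(622,143)),((.085,.04,.004),(608,230)),((0,0,.034),(710,201))]
ps,e=fit(S); print('strip',ps,np.degrees(ps[2]),e.round(2))
g=ray('top',px(379,156),.075);print('grip',g)
d=g[:2]-p[:2];c,s=np.cos(p[2]),np.sin(p[2]);print('grip in box',c*d[0]+s*d[1],-s*d[0]+c*d[1])
E
```

```text
box [0.59485412 0.15678114 1.42336197] 81.55263340887137 [-0.28 -0.55 -0.51 -0.45  0.38  0.41  0.41  0.58]
strip [ 0.54173436 -0.25661641  1.40638312] 80.57981724162018 [-0.64  0.14 -0.54  0.35 -0.2   0.17 -0.05 -0.09  1.39 -0.56]
grip [0.57528455 0.03620762 0.075     ]
grip in box -0.12214023088739086 0.0016449136889837047
```

{"api": "drive_tool", "payload": {"plan": [[0, 0, -0.023, 1.84, 3.4, -0.15, 1], [0, 0, -0.023, 1.84, 3.4, -0.15, 1], [0, 0, -0.023, 1.84, 3.4, -0.15, 1], [0, 0, -0.023, 1.84, 3.4, -0.15, 1], [0, 0, -0.023, 1.84, 3.4, -0.15, 1], [0, 0, -0.023, 1.84, 3.4, -0.15, 1], [0, 0, -0.023, 1.84, 3.4, -0.15, 1], [0, 0, -0.023, 1.84, 3.4, -0.15, 1], [0, 0, -0.023, 1.84, 3.4, -0.15, 1], [0, 0, -0.023, 1.84, 3.4, -0.15, 1]]}}

```text
t: 1.58
position: [0.3923, -0.3005, 0.2166]
tcp_rot: [[-0.997, 0.001, 0.081], [-0.081, -0.001, -0.997], [-0.001, -1.0, 0.001]]
ft_force: [0.7, -0.8, 0.2]
grip_width: 0.998
```

{"api": "drive_tool", "payload": {"plan": [[0, 0, -0.023, 1.84, 3.4, -0.15, 1], [0, 0, -0.023, 1.84, 3.4, -0.15, 1], [0, 0, -0.023, 1.84, 3.4, -0.15, 1], [0, 0, -0.023, 1.84, 3.4, -0.15, 1], [0, 0, -0.023, 1.84, 3.4, -0.15, 1], [0, 0, -0.023, 1.84, 3.4, -0.15, 1], [0, 0, -0.023, 1.84, 3.4, -0.15, 1], [0, 0, -0.023, 1.84, 3.4, -0.15, 1], [0, 0, -0.023, 1.84, 3.4, -0.15, 1], [0, 0, -0.023, 1.84, 3.4, -0.15, 1], [0, 0, 0, 0, 0, 0, 1], [0, 0, 0, 0, 0, 0, 1]]}}

```text
t: 2.58
position: [0.5761, 0.0396, 0.2011]
tcp_rot: [[-0.99, -0.0, -0.143], [0.143, -0.0, -0.99], [0.0, -1.0, 0.0]]
ft_force: [0.5, -0.3, 0.1]
grip_width: 0.997
```

```bash
python3 - <<'E'
from h import *
s=readout.state(); im=optics.read_camera('wrist'); cv2.imwrite('pics/w1.png',im)
print(s['t'],s['position'],s['tcp_rot'].tolist(),s['joint_positions'])
E
```

```text
2.5833 [0.57607413 0.03956035 0.20113335] [[-0.9897396767290424, -0.0004077369630226912, -0.1428817905083069], [0.1428818881474713, -0.00022117763316828877, -0.9897397219066577], [0.0003719512121456237, -0.999999892415506, 0.00027716650629586767]] [-6.12841589e+00  5.73488365e+00  1.05946461e+02 -1.62408456e-02
  6.83405311e+01  9.20922221e+01]
```

View pics/w1.png

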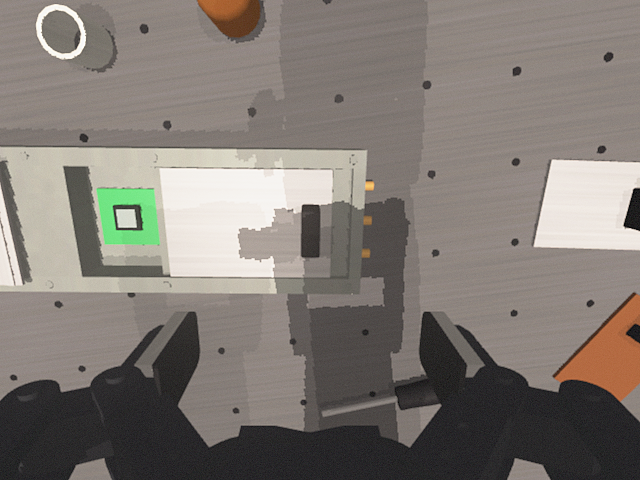

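```bash
cat >> h.py <<'E'
def wray(s,uv,z):
    m=optics.camera_model('wrist');H=m['hand_eye']
    d=np.array([(uv[0]-m['cx'])/m['fx'],(uv[1]-m['cy'])/m['fy'],1.])
    R=np.array(s['tcp_rot']);c=np.array(s['position'])+R@H[:3,3];w=R@H[:3,:3]@d
    return c+w*(z-c[2])/w[2]
def inbox(p,X):
    d=X[:2]-p[:2];c,s_=np.cos(p[2]),np.sin(p[2]);return np.array([c*d[0]+s_*d[1],-s_*d[0]+c*d[1]])
E
python3 - <<'E'
from h import *
s=readout.state();p=np.array([.5949,.1568,1.4234])
for n,uv,z in [('tail far',(367,151),.045),('tail near',(361,293),.045),('comp far',(65,166),.045),('comp near',(83,277),.045),('grip c?',(311,231),.075),('gripbase',(311,231),.06),('stripFarFront',(550,159),.004),('stripNearFront',(534,247),.004)]:
    X=wray(s,uv,z);print(n,X.round(4),inbox(p,X).round(4))
im=cv2.imread('pics/w1.png');cv2.imwrite('pics/w1c.png',cv2.resize(im[130:310,220:420],None,fx=3.3,fy=3.3,interpolation=cv2.INTER_CUBIC))
E
```

```text
tail far [ 0.6307 -0.0141  0.045 ] [-0.1638 -0.0605]
tail near [0.5139 0.003  0.045 ] [-0.164   0.0575]
comp far [0.6536 0.2191 0.045 ] [ 0.0703 -0.0489]
comp near [0.5628 0.2343 0.045 ] [0.0719 0.0431]
grip c? [0.5818 0.0367 0.075 ] [-0.1207 -0.0047]
gripbase [0.5781 0.0372 0.06  ] [-0.1208 -0.0009]
stripFarFront [ 0.5981 -0.1786  0.004 ] [-0.3312 -0.0524]
stripNearFront [ 0.5183 -0.1665  0.004 ] [-0.3311  0.0283]
```

View pics/w1c.png

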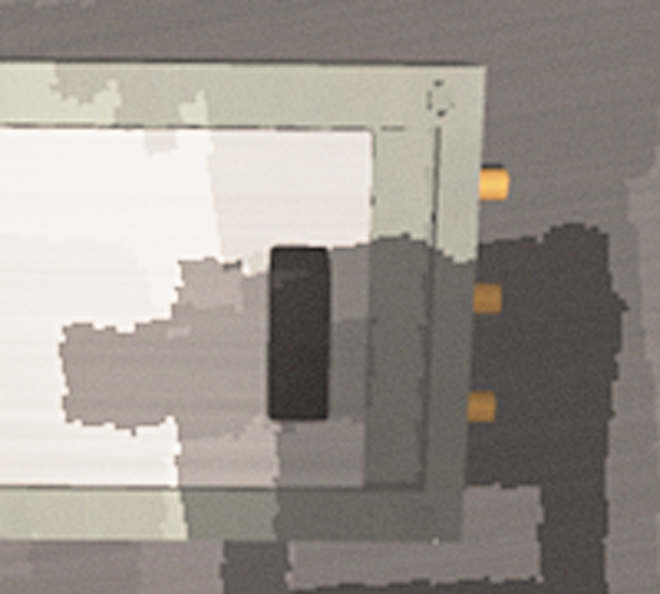

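{"api": "drive_tool", "payload": {"plan": [[0, 0, 0, 0.1, -0.1, -3.8, 1], [0, 0, 0, 0.1, -0.1, -3.8, 1], [0, 0, 0, 0.0, -0.05, -3.5, 1], [0, 0, 0, 0, 0, -2, 1], [0, 0, 0, 0, 0, -1.5, 1], [0, 0, 0, 0, 0, -0.4, 1], [0, 0, 0, 0, 0, 0, 1]]}}

```text
t: 3.22
position: [0.5764, 0.034, 0.0502]
tcp_rot: [[-0.989, -0.003, -0.149], [0.149, 0.0, -0.989], [0.003, -1.0, 0.0]]
ft_force: [-0.3, 0.7, 0.3]
grip_width: 0.998
```

{"api": "drive_tool", "payload": {"plan": [[0, 0, 0, 0, 0, 0, -1], [0, 0, 0, 0, 0, 0, -1], [0, 0, 0, 0, 0, 0, -1], [0, 0, 0, 0, 0, 0, -1], [0, 0, 0, 0, 0, 0, -1], [0, 0, 0, 0, 0, 0, -1]], "newtons": 40}}

```text
t: 3.72
position: [0.5783, 0.0357, 0.0522]
tcp_rot: [[-0.989, 0.001, -0.147], [0.147, 0.001, -0.989], [-0.001, -1.0, -0.001]]
ft_force: [-3.3, 0.3, 8.4]
grip_width: 0.15
```

{"api": "drive_tool", "payload": {"plan": [[0, 0, 0, 0, 0, 0.1, -1], [0, 0, 0, 0.07, 0.5, 0.1, -1], [0, 0, 0, 0.15, 1.0, 0, -1], [0, 0, 0, 0.15, 1.0, 0, -1], [0, 0, 0, 0.15, 1.0, 0, -1], [0, 0, 0, 0.15, 1.0, 0, -1], [0, 0, 0, 0.15, 1.0, 0, -1], [0, 0, 0, 0.07, 0.5, 0, -1], [0, 0, 0, 0, 0, 0, -1]]}}

```text
t: 4.47
position: [0.5874, 0.0958, 0.0523]
tcp_rot: [[-0.989, 0.003, -0.147], [0.147, -0.0, -0.989], [-0.003, -1.0, -0.0]]
ft_force: [5.6, 0.4, -6.7]
grip_width: 0.152
```

{"api": "drive_tool", "payload": {"plan": [[0, 0, 0, 0.04, 0.4, -0.1, -1], [0, 0, 0, 0.06, 0.4, -0.05, -1], [0, 0, 0, 0.03, 0.2, 0, -1], [0, 0, 0, 0.03, 0.2, 0, -1], [0, 0, 0, 0, 0, 0, -1]]}}

```text
t: 4.88
position: [0.5892, 0.1074, 0.0523]
tcp_rot: [[-0.989, 0.003, -0.147], [0.147, -0.0, -0.989], [-0.003, -1.0, -0.0]]
ft_force: [4.3, -1.7, -2.0]
grip_width: 0.154
```

{"api": "drive_tool", "payload": {"plan": [[0, 0, 0, 0.03, 0.2, 0, -1], [0, 0, 0, 0.03, 0.2, 0, -1], [0, 0, 0, 0, 0, 0, -1], [0, 0, 0, 0, 0, 0, -1]]}}

```text
t: 5.22
position: [0.5898, 0.1113, 0.0523]
tcp_rot: [[-0.989, 0.003, -0.147], [0.147, -0.0, -0.989], [-0.003, -1.0, -0.0]]
ft_force: [4.6, -2.5, -2.2]
grip_width: 0.152
```

Not at the stop yet, so I'll keep creeping.

{"api": "drive_tool", "payload": {"plan": [[0, 0, 0, 0.03, 0.2, 0, -1], [0, 0, 0, 0.03, 0.2, 0, -1], [0, 0, 0, 0, 0, 0, -1], [0, 0, 0, 0, 0, 0, -1]]}}

```text
t: 5.55
position: [0.5899, 0.1116, 0.0523]
tcp_rot: [[-0.989, -0.0, -0.146], [0.146, -0.007, -0.989], [-0.001, -1.0, 0.007]]
ft_force: [1.3, -14.0, 0.3]
grip_width: 0.156
```

```bash
python3 - <<'E'
from h import *
s=readout.state(); im=optics.read_camera('wrist'); cv2.imwrite('pics/w2.png',im)
im=optics.read_camera('top'); cv2.imwrite('pics/t2.png',cv2.resize(im[165:290,110:320],None,fx=3.8,fy=3.8,interpolation=cv2.INTER_CUBIC))
print(s['t'],s['position'],s['ft_force'])
E
```

```text
5.55 [0.5898608  0.11158089 0.05230424] [  1.33024646 -13.99065675   0.26492736]
```

View pics/w2.png

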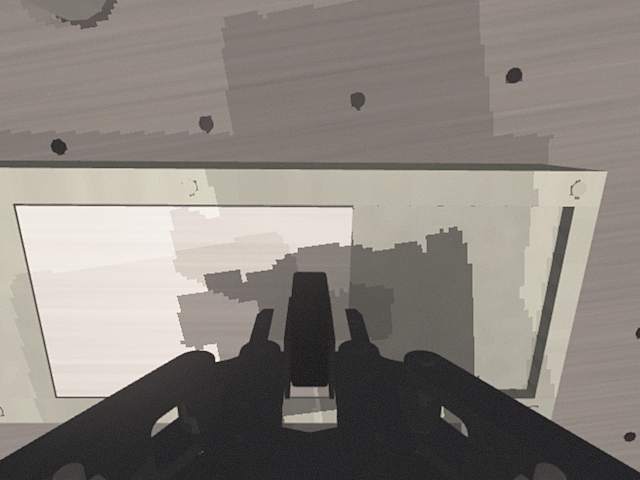

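{"api": "drive_tool", "payload": {"plan": [[0, 0, 0, 0, -0.15, 0, 1], [0, 0, 0, 0, 0, 0, 1], [0, 0, 0, 0, 0, 0, 1], [0, 0, 0, 0, 0, 0, 1], [0, 0, 0, 0, 0, 2, 1], [0, 0, 0, 0, 0, 3, 1], [0, 0, 0, 0, 0, 3, 1], [0, 0, 0, -0.4, -2.8, 2.5, 1], [0, 0, 0, -0.4, -3.4, 1.5, 1], [0, 0, 0, -0.4, -3.4, 1, 1], [0, 0, 0, -0.5, -3.4, 1, 1], [0, 0, 0, -0.5, -3.4, 0.8, 1]]}}

```text
t: 6.65
position: [0.5672, -0.0507, 0.201]
tcp_rot: [[-0.989, 0.001, -0.145], [0.145, 0.0, -0.989], [-0.001, -1.0, -0.0]]
ft_force: [1.5, -0.1, -0.2]
grip_width: 1.002
```

{"api": "drive_tool", "payload": {"plan": [[0, 0, 0, -0.5, -3.4, 0, 1], [0, 0, 0, -0.5, -3.4, 0, 1], [0, 0, 0, -0.5, -3.4, 0, 1], [0, 0, 0, -0.4, -3.4, 0, 1], [0, 0, 0, -0.4, -3.4, 0, 1], [0, 0, 0, 0, -3.1, 0, 1], [0, 0, 0, 0, 0, 0, 1], [0, 0, 0, 0, 0, 0, 1]]}}

```text
t: 7.32
position: [0.5442, -0.2519, 0.1995]
tcp_rot: [[-0.989, -0.001, -0.149], [0.149, 0.001, -0.989], [0.001, -1.0, -0.001]]
ft_force: [0.7, -0.1, 0.5]
grip_width: 1.002
```

```bash
python3 - <<'E'
from h import *
s=readout.state(); im=optics.read_camera('wrist'); cv2.imwrite('pics/w3.png',im)
im=optics.read_camera('top'); cv2.imwrite('pics/t3.png',cv2.resize(im[165:290,110:450],None,fx=2.35,fy=2.35,interpolation=cv2.INTER_CUBIC))
print(s['t'],s['position'],s['tcp_rot'].tolist(),s['ft_force'])
E
```

```text
7.3167 [ 0.54420025 -0.2519137   0.19952326] [[-0.9888871915155131, -0.0005022249939500518, -0.1486669775929277], [0.14866629119717625, 0.0012031569116736458, -0.9888866903114443], [0.0006755133136875311, -0.9999991500913894, -0.0011151225321403145]] [ 0.72545742 -0.10247568  0.54620406]
```

View pics/w3.png

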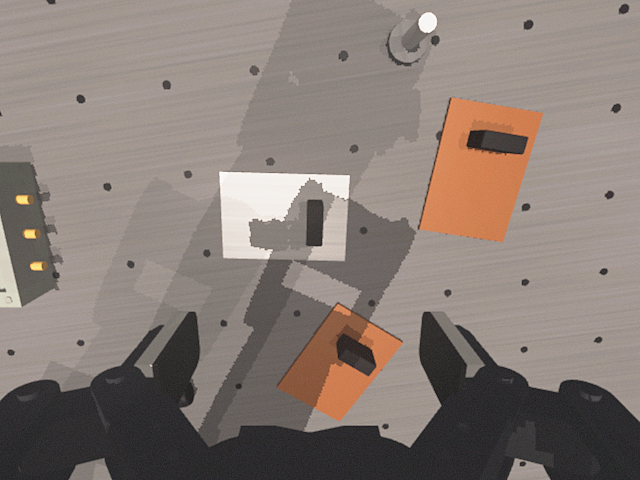

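View pics/t3.png

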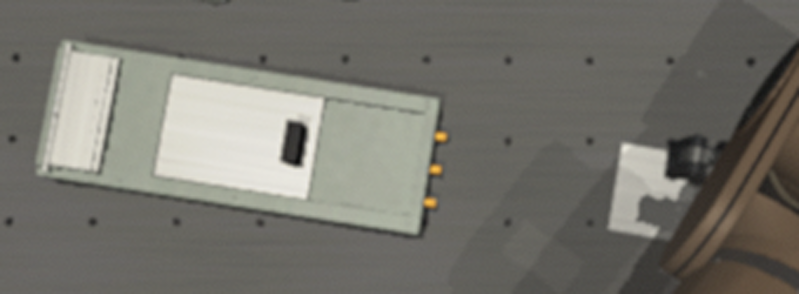

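```bash
python3 - <<'E'
from h import *
from scipy.optimize import least_squares
s=readout.state()
im=cv2.imread('pics/w3.png')
# subpixel: strip mask by colour & minAreaRect-ish polygon
P=[((.085,-.04),(219,172)),((-.03,-.04),(350,176)),((-.03,.04),(345,262)),((.085,.04),(223,259))]
W=[wray(s,q,.004)[:2] for _,q in P]; print(np.round(W,4))
def f(p):
    c,n=np.cos(p[2]),np.sin(p[2])
    return np.concatenate([[p[0]+c*m[0]-n*m[1]-w[0],p[1]+n*m[0]+c*m[1]-w[1]] for (m,_),w in zip(P,W)])
r=least_squares(f,[.54,-.25,1.4]);print(r.x,np.degrees(r.x[2]),(r.fun*1e3).round(1))
print(wray(s,(315,222),.034), wray(s,(315,200),.034),wray(s,(315,245),.034))
cv2.imwrite('pics/w3c.png',cv2.resize(im[160:275,205:365],None,fx=5,fy=5,interpolation=cv2.INTER_CUBIC))
E
```

```text
[[ 0.5983 -0.1766]
 [ 0.5779 -0.2906]
 [ 0.4987 -0.2767]
 [ 0.5185 -0.163 ]]
[ 0.54359925 -0.25379457  1.39686434] 80.03443123284195 [-0.6 -0.4 -0.1  0.4  0.3  0.2  0.4 -0.2]
[ 0.54792158 -0.25458156  0.034     ] [ 0.56622378 -0.25720875  0.034     ] [ 0.52810607 -0.25173715  0.034     ]
```

View pics/w3c.png

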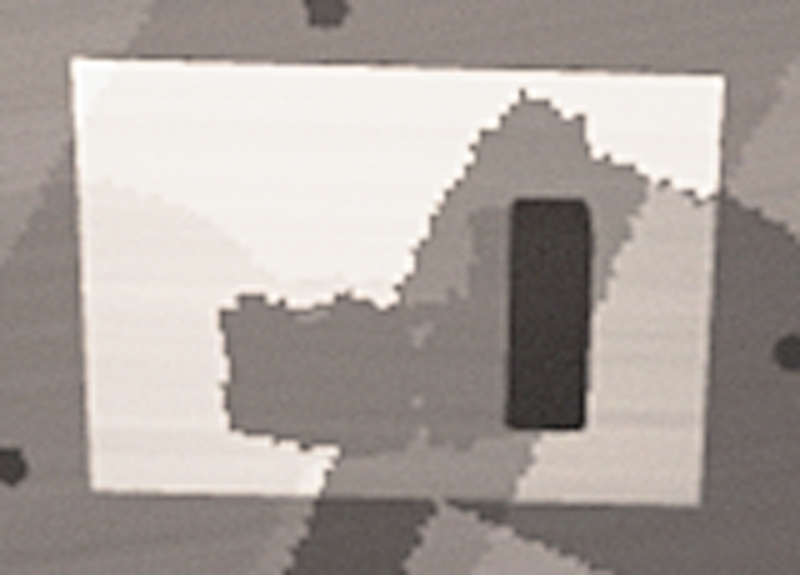

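{"api": "drive_tool", "payload": {"plan": [[0, 0, -0.025, 0, -0.1, -4, 1], [0, 0, 0, 0, -0.1, -4, 1], [0, 0, 0, 0, 0, -4, 1], [0, 0, 0, 0, 0, -3, 1], [0, 0, 0, 0, 0, -2, 1], [0, 0, 0, 0, 0, -1.4, 1], [0, 0, 0, 0, 0, -0.5, 1], [0, 0, 0, 0, 0, 0, 1], [0, 0, 0, 0, 0, 0, 1]]}}

```text
t: 8.17
position: [0.5456, -0.2532, 0.0122]
tcp_rot: [[-0.985, 0.002, -0.17], [0.17, -0.001, -0.985], [-0.002, -1.0, 0.001]]
ft_force: [0.0, 0.1, 0.5]
grip_width: 1.001
```

{"api": "drive_tool", "payload": {"plan": [[0, 0, 0, 0, 0, 0, -1], [0, 0, 0, 0, 0, 0, -1], [0, 0, 0, 0, 0, 0, -1], [0, 0, 0, 0, 0, 0, -1], [0, 0, 0, 0, 0, 0, -1], [0, 0, 0, 0, 0, 0, -1]], "newtons": 60}}

```text
t: 8.67
position: [0.5447, -0.2538, 0.0115]
tcp_rot: [[-0.985, 0.001, -0.171], [0.171, -0.001, -0.985], [-0.001, -1.0, 0.001]]
ft_force: [-5.2, 4.6, 10.7]
grip_width: 0.15
```

{"api": "drive_tool", "payload": {"plan": [[0, 0, 0, 0, 0, 1, -1], [0, 0, 0, 0, 0, 2.5, -1], [0, 0, 0, 0, 0, 3.5, -1], [0, 0, 0, 0, 0, 3.5, -1], [0, 0, 0, 0.2, 2, 2.5, -1], [0, 0, 0, 0.4, 3.3, 0.5, -1], [0, 0, 0, 0.4, 3.3, 0, -1], [0, 0, 0, 0.4, 3.3, 0, -1], [0, 0, 0, 0.4, 3.3, 0, -1], [0, 0, 0, 0.4, 3.3, 0, -1], [0, 0, 0, 0.4, 3.3, 0, -1], [0, 0, 0, 0.4, 3.3, 0, -1]]}}

```text
t: 9.67
position: [0.5737, -0.0005, 0.1458]
tcp_rot: [[-0.985, -0.001, -0.171], [0.171, 0.0, -0.985], [0.001, -1.0, -0.0]]
ft_force: [0.6, 0.4, -2.4]
grip_width: 0.15
```

{"api": "drive_tool", "payload": {"plan": [[0, 0, 0.025, 0.4, 3.3, 0, -1], [0, 0, 0, 0.5, 3.3, 0, -1], [0, 0, 0, 0.5, 3.3, 0, -1], [0, 0, 0, 0.5, 3.3, 0, -1], [0, 0, 0, 0.4, 3.1, 0, -1], [0, 0, 0, 0.2, 1, 0, -1], [0, 0, 0, 0, 0, 0, -1], [0, 0, 0, 0, 0, 0, -1]]}}

```text
t: 10.33
position: [0.5989, 0.1706, 0.1455]
tcp_rot: [[-0.989, -0.001, -0.145], [0.145, -0.001, -0.989], [0.001, -1.0, 0.001]]
ft_force: [0.3, -0.1, -1.1]
grip_width: 0.147
```

```bash
python3 - <<'E'
from h import *
s=readout.state(); im=optics.read_camera('wrist'); cv2.imwrite('pics/w4.png',im)
im=optics.read_camera('scene'); cv2.imwrite('pics/s4.png',cv2.resize(im[150:350,320:580],None,fx=3,fy=3,interpolation=cv2.INTER_CUBIC))
print(s['t'],s['position'],s['tcp_rot'].tolist(),s['ft_force'],s['joint_positions'])
E
```

```text
10.3333 [0.5989167  0.17060603 0.14546401] [[-0.9893702802088743, -0.001225128423458614, -0.1454130245189885], [0.14541420150781378, -0.0009332366365613957, -0.9893704256087429], [0.0010764010678283057, -0.9999988140641599, 0.001101467664057701]] [ 0.25332272 -0.10334524 -1.13820648] [ 6.59381380e+00  1.46281013e+01  1.01905238e+02 -5.03273994e-02
  6.35425396e+01  1.04977502e+02]
```

View pics/w4.png

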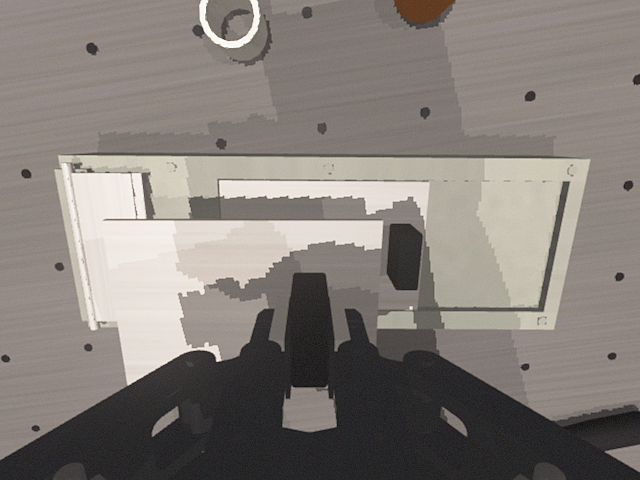

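View pics/s4.png

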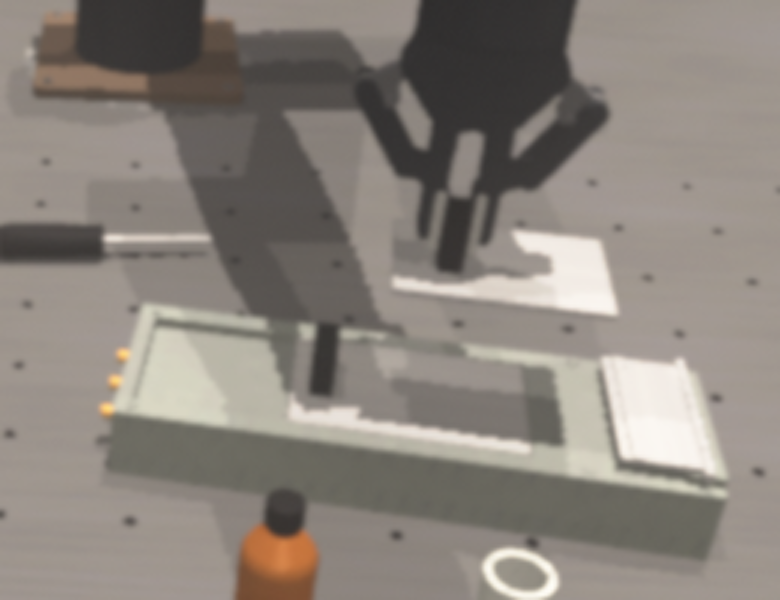

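```bash
python3 - <<'E'
from h import *
s=readout.state();p=np.array([.597,.159,np.radians(81.6)])
for n,uv,z in [('tail far',(590,160),.045),('tail near',(555,328),.045),('cover far front',(219,180),.045),('cover far tail',(429,182),.045),('cover near tail',(411,311),.045),('flap far free',(149,173),.055),
 ('stripFF',(104,219),.138),('stripFT',(383,220),.138)]:
    X=wray(s,uv,z);print(n,X.round(4),inbox(p,X).round(4))
print('tcp',inbox(p,s['position']))
E
```

```text
tail far [ 0.6309 -0.0135  0.045 ] [-0.1657 -0.0588]
tail near [0.5144 0.004  0.045 ] [-0.1654  0.0591]
cover far front [0.6534 0.2202 0.045 ] [ 0.0687 -0.0469]
cover far tail [0.6322 0.0876 0.045 ] [-0.0655 -0.0453]
cover near tail [0.5432 0.1055 0.045 ] [-0.0608  0.0454]
flap far free [0.6646 0.2589 0.055 ] [ 0.1087 -0.0523]
stripFF [0.652  0.2464 0.138 ] [ 0.0945 -0.0416]
stripFT [0.6348 0.1346 0.138 ] [-0.0186 -0.0409]
tcp [ 0.01058955 -0.00056933]
```

{"api": "drive_tool", "payload": {"plan": [[0, 0, 0, 0, 0, -2, -1], [0, 0, 0, 0, 0, -3, -1], [0, 0, 0, 0, 0, -2, -1], [0, 0, 0, 0, 0, -1, -1], [0, 0, 0, 0, 0, -0.5, -1], [0, 0, 0, 0, 0, 0, -1], [0, 0, 0, 0, 0, 0, -1]]}}

```text
t: 11.02
position: [0.6004, 0.1703, 0.062]
tcp_rot: [[-0.989, 0.002, -0.147], [0.147, 0.0, -0.989], [-0.002, -1.0, -0.0]]
ft_force: [-1.2, 0.1, -1.5]
grip_width: 0.152
```

{"api": "drive_tool", "payload": {"plan": [[0, 0, 0, 0, 0, -0.2, -1], [0, 0, 0, 0, 0, -0.1, -1], [0, 0, 0, 0, 0, 0, -1], [0, 0, 0, 0, 0, 0, -1]]}}

```text
t: 11.35
position: [0.5998, 0.1709, 0.0585]
tcp_rot: [[-0.989, 0.001, -0.147], [0.147, 0.0, -0.989], [-0.001, -1.0, -0.0]]
ft_force: [-0.3, 0.3, -1.4]
grip_width: 0.146
```

{"api": "drive_tool", "payload": {"plan": [[0, 0, 0, 0, 0, -0.15, -1], [0, 0, 0, 0, 0, 0, -1], [0, 0, 0, 0, 0, 0, -1]]}}

```text
t: 11.6
position: [0.5996, 0.1709, 0.0565]
tcp_rot: [[-0.989, 0.0, -0.147], [0.147, 0.0, -0.989], [-0.0, -1.0, -0.0]]
ft_force: [1.5, 0.8, -1.8]
grip_width: 0.152
```

{"api": "drive_tool", "payload": {"plan": [[0, 0, 0, 0, 0, -0.1, -1], [0, 0, 0, 0, 0, 0, -1], [0, 0, 0, 0, 0, 0, -1]]}}

```text
t: 11.85
position: [0.5996, 0.1709, 0.0565]
tcp_rot: [[-0.989, -0.0, -0.147], [0.147, 0.0, -0.989], [0.0, -1.0, -0.0]]
ft_force: [-3.1, -0.1, 4.7]
grip_width: 0.148
```

{"api": "drive_tool", "payload": {"plan": [[0, 0, 0, 0.06, 0.4, 0.03, -1], [0, 0, 0, 0.06, 0.4, 0, -1], [0, 0, 0, 0.06, 0.4, 0, -1], [0, 0, 0, 0.06, 0.4, 0, -1], [0, 0, 0, 0.06, 0.4, 0, -1], [0, 0, 0, 0.06, 0.4, 0, -1], [0, 0, 0, 0, 0, 0, -1]]}}

```text
t: 12.43
position: [0.6041, 0.1954, 0.0565]
tcp_rot: [[-0.989, 0.002, -0.146], [0.146, 0.0, -0.989], [-0.002, -1.0, -0.0]]
ft_force: [-0.4, -2.0, 6.2]
grip_width: 0.149
```

```bash
python3 - <<'E'
from h import *
s=readout.state(); im=optics.read_camera('wrist'); cv2.imwrite('pics/w5.png',im)
im=optics.read_camera('scene'); cv2.imwrite('pics/s5.png',cv2.resize(im[230:340,340:580],None,fx=3.3,fy=3.3,interpolation=cv2.INTER_CUBIC))
print(s['t'],s['position'],s['ft_force'],s['moment'])
E
```

```text
12.4333 [0.6040661  0.19544731 0.05649192] [-0.3544777  -2.01562091  6.18970399] [-0.45226972  0.1161849   0.00289539]
```

View pics/w5.png

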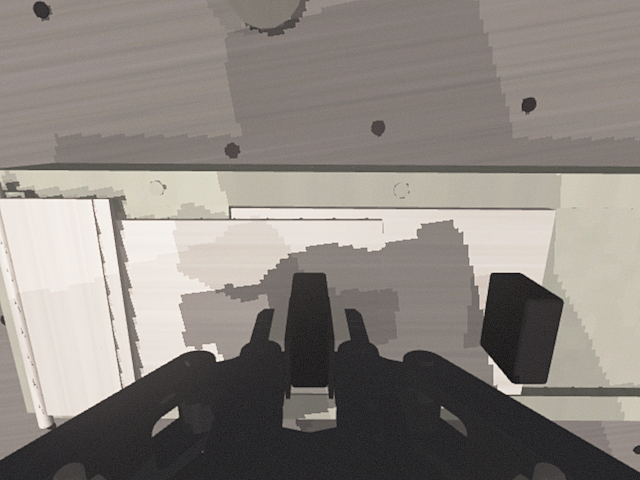

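View pics/s5.png

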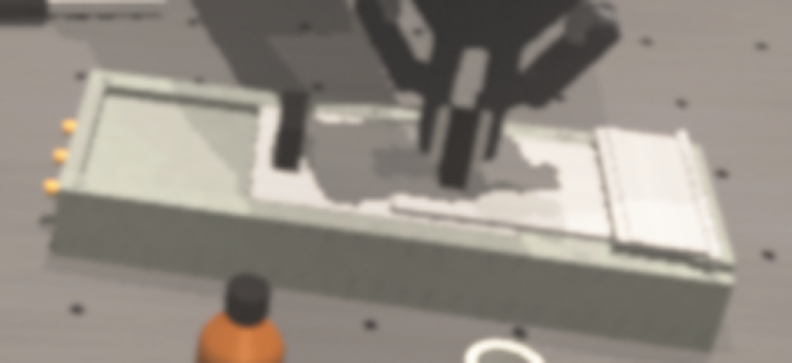

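Strip is flat, with its front edge just under the flap at about (120,220) in the wrist view. The flap is still down. Continuing.

{"api": "drive_tool", "payload": {"plan": [[0, 0, 0, 0.05, 0.4, 0, -1], [0, 0, 0, 0.05, 0.4, 0, -1], [0, 0, 0, 0.06, 0.4, 0, -1], [0, 0, 0, 0.06, 0.4, 0, -1], [0, 0, 0, 0.06, 0.4, 0, -1], [0, 0, 0, 0.04, 0.3, 0, -1], [0, 0, 0, 0, 0, 0, -1]]}}

```text
t: 13.12
position: [0.6072, 0.2182, 0.0565]
tcp_rot: [[-0.989, 0.002, -0.146], [0.146, -0.0, -0.989], [-0.002, -1.0, -0.0]]
ft_force: [-0.4, -3.0, 6.0]
grip_width: 0.152
```

{"api": "drive_tool", "payload": {"plan": [[0, 0, 0, 0.03, 0.2, 0, -1], [0, 0, 0, 0, 0, 0, -1], [0, 0, 0, 0, 0, 0, -1]]}}

```text
t: 13.37
position: [0.6074, 0.2199, 0.0565]
tcp_rot: [[-0.989, 0.002, -0.146], [0.146, -0.0, -0.989], [-0.002, -1.0, 0.0]]
ft_force: [-0.2, -3.7, 6.2]
grip_width: 0.15
```

{"api": "drive_tool", "payload": {"plan": [[0, 0, 0, 0.03, 0.2, 0, -1], [0, 0, 0, 0, 0, 0, -1], [0, 0, 0, 0, 0, 0, -1]]}}

```text
t: 13.62
position: [0.6077, 0.2217, 0.0565]
tcp_rot: [[-0.989, 0.002, -0.146], [0.146, -0.001, -0.989], [-0.002, -1.0, 0.0]]
ft_force: [-0.8, -3.9, 5.1]
grip_width: 0.148
```

{"api": "drive_tool", "payload": {"plan": [[0, 0, 0, 0.03, 0.2, 0, -1], [0, 0, 0, 0, 0, 0, -1], [0, 0, 0, 0, 0, 0, -1]]}}

```text
t: 13.87
position: [0.6078, 0.223, 0.0565]
tcp_rot: [[-0.989, 0.001, -0.146], [0.146, -0.002, -0.989], [-0.001, -1.0, 0.002]]
ft_force: [-0.9, -6.1, 7.3]
grip_width: 0.149
```

{"api": "drive_tool", "payload": {"plan": [[0, 0, 0, 0.02, 0.15, -0.1, -1], [0, 0, 0, 0, 0, -0.1, -1], [0, 0, 0, 0, 0, 0, -1], [0, 0, 0, 0, 0, 0, -1], [0, 0, 0, 0, 0, 0, -1]]}}

```text
t: 14.28
position: [0.6078, 0.223, 0.0565]
tcp_rot: [[-0.989, -0.001, -0.146], [0.146, -0.005, -0.989], [0.001, -1.0, 0.005]]
ft_force: [-7.2, -12.0, 16.1]
grip_width: 0.152
```

```bash
python3 - <<'E'
from h import *
s=readout.state(); im=optics.read_camera('wrist'); cv2.imwrite('pics/w6.png',im)
im=optics.read_camera('scene'); cv2.imwrite('pics/s6.png',cv2.resize(im[230:380,340:580],None,fx=3.3,fy=3.3,interpolation=cv2.INTER_CUBIC))
print(s['t'],s['position'],s['ft_force'],s['moment'],inbox([.597,.159,np.radians(81.6)],s['position']))
print(s['tcp_rot'])
E
```

```text
14.2833 [0.60782695 0.22297278 0.05646075] [ -7.19986582 -11.98207537  16.12594181] [-1.69554806  1.01602911 -0.11355092] [ 0.06486814 -0.00136546]
[[-9.89287511e-01 -1.23280776e-03 -1.45974999e-01]
 [ 1.45979319e-01 -4.87128946e-03 -9.89275649e-01]
 [ 5.08500222e-04 -9.99987375e-01  4.99907027e-03]]
```

View pics/w6.png

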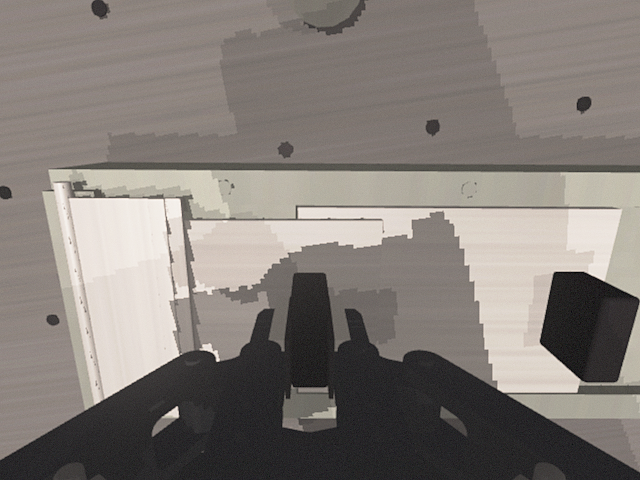

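View pics/s6.png

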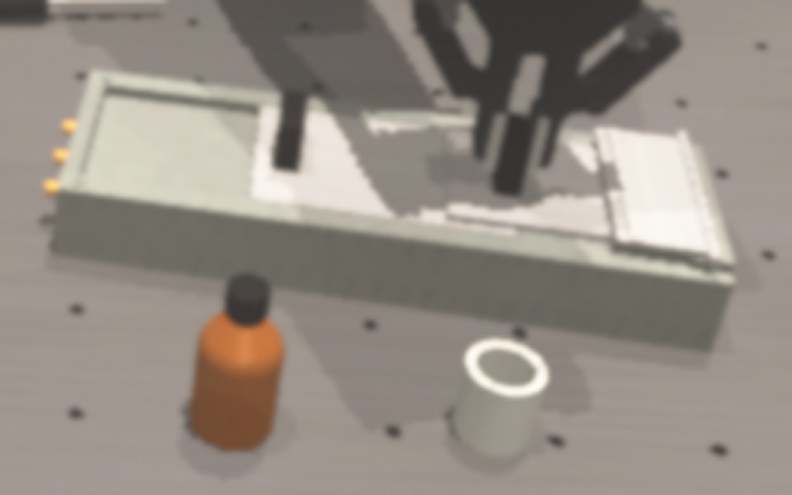

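{"api": "drive_tool", "payload": {"plan": [[0, 0, 0, 0, 0, 0, -1], [0, 0, 0, 0, 0, 0, -1], [0, 0, 0, 0, 0, 0, -1], [0, 0, 0, 0, 0, 0, -1], [0, 0, 0, 0, 0, 0, -1], [0, 0, 0, 0, 0, 0, -1]]}}

```text
t: 14.88
position: [0.6078, 0.223, 0.0565]
tcp_rot: [[-0.989, -0.001, -0.146], [0.146, -0.005, -0.989], [0.0, -1.0, 0.005]]
ft_force: [-7.8, -11.9, 16.4]
grip_width: 0.148
```

```bash
python3 - <<'E'
from cell import readout, workorder
s=readout.state();print(s['t'],s['position'],s['ft_force'],s['tcp_rot'][1],s['joint_velocities'])
if s['ft_force'][2]>10: print(workorder.sign_off())
E
```

```text
14.8833 [0.60784656 0.22299312 0.05649228] [ -7.7856477  -11.85401627  16.44502711] [ 0.14597564 -0.00484334 -0.98927633] [ 0.0424894   0.0087868   0.01372499  0.03550655 -0.04245853  0.05742053]
the job is handed in; nothing more can be done
None
```

The box is closed up, and I handed the job in at about 14.9 s with the gripper still holding the strip down. The sign-off gave no verdict.

- **Cover:** I gripped it and slid it until it met its end stop, at about 14 N. A later top view showed the compartment fully covered.
- **Strip:** I picked up the white strip (not the two orange look-alikes), laid it flat on the box and slid it under the flap until it met the stop.
- **Position at hand-in:** the front edge works out at box x ≈ 150 mm, about 1 mm off centre. The tool is tilted about 0.005 rad, and the strip was about 0.006 rad off square when I measured it before laying it down. These come from the arm pose plus camera measurements good to about 2 mm.
- **Hold:** the force was steady over the last half second, at about 16 N down and 12–14 N sideways, mostly against the stop.
- **Surroundings:** in the last pictures the flap was still down, and the bottle and lens tube were upright and untouched. I did not recheck the screwdriver or post at the end, but no move came near them.

No check failed. The only mismatch was the first top-camera estimate of the box, which was about 2.5 mm off. I corrected it from the cover stop and a wrist view before tucking the strip.

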